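# Clamp a board in the marking jig and tap its punch

## Robot

A 6-joint arm with a two-finger parallel gripper is mounted at the origin on the work surface. World frame = base frame: x ahead of the robot, y to its left, z up, the work surface at z = 0. Lengths are in m, angles in rad, forces in N, time in s.
With the tool pointing down it reaches from about 0.3 to 0.875 m from the base axis. Payload 6.4 kg.
Tool frame: the origin (TCP) lies midway between the tips of the shut fingers; the grasp point (between the pads) lies 19 mm behind it; z points along the fingers, y is the line along which they close (so a half turn about z gives the same grasp; the last joint's range is limited). The gripper opens to 85 mm and grips with 20 to 120 N. Pads are 22 mm wide; open, the fingers measure 114 mm over their backs; the gripper's body (76 mm by 85 mm) begins 54 mm behind the grasp point. The pads swing forward as they close: fully open they stand 13 mm farther back than shut.
Start: joints at [-1.538, 0.181, 1.607, -0, 1.354, -0.206], TCP at [0.136, -0.559, 0.231] pointing down, gripper open.
Joint ranges: [-2.99, 2.99], [-0.89, 2.07], [0.3, 2.58], [-1.14, 4.28], [0, 2.63], [-3.12, 3.12]. Speed limits (rad/s): [2.57, 2.57, 3.01, 3.14, 3.14, 3.14].

## Interface

Orientations are given as a unit quaternion [w, x, y, z].
In Python, from bench import ctrl, vision, workorder gives the robot as it stands. The module is installed in compiled form; this text tells all that it offers.
- The arm moves only by the tool servo_tool, never from a script. Its argument "steps" is a list of rows, each an object of numbers: "dx", "dy", "dz": the shift along the world's x, y, z as a fraction of full scale; "wx", "wy", "wz": the turn, a rotation vector about the world's x, y, z as a fraction of full scale. A call has exactly 5 rows; each row is the pose to reach, as a shift and turn from the pose commanded when the call began, turning the shorter way round; what a row does not reach only later rows make up. Full scale, the value 1, is 100 mm for a shift and pi rad for a turn. A row lasts 1/12 s, in which the tool goes at most 41.7 mm and 7.16 degrees, less where a joint would pass 70% of its speed; a pose out of reach is approached as far as the arm can. A call with a number of a shift or a turn outside -1 to 1 is refused whole. A call with a gripper value outside its range is refused whole. "jaw" is the opening, from 0 (shut) to 1 (fully open), set as the call begins (left out, the last holds). The fingers move at their own pace and stop on an object; the grip force is fixed at half the most. Time passes only in rows, so rows that repeat a pose let the fingers close, or fill a call up. It gives the time, the measured TCP pose, the force, the opening and the grip force at its end, in the units of the state.
- ctrl.get_obs(): the state, without advancing time (a new reading comes with each control period).
- vision.camera(name): name is "scene" or "top" or "wrist"; returns a dict with "frame" (384x512x3 uint8, red, green, blue), "vfov" (degrees; the focal length in pixels is half the picture's height over the tangent of half this angle, whatever the lens; pixels are square), "cx", "cy" (the principal point, pixels), "D" ([k1, k2, p1, p2, k3] as OpenCV has them; the pictures are not rectified), "camera_from_world" (4x4, takes a point from world to camera coordinates). Camera axes: x right, y up, looking along -z (the intrinsics and any distortion apply to the point x, -y, -z); pixel columns grow to the right and rows downward; lengths in m; the calibration is good to about 2 mm. A picture is of the moment at which its call begins. There is no depth.
- workorder.hand_in(): hands the job in; it is judged then, once.
The state is a dict: "time_s": time; "q": joint angles; "dq": joint speeds; "joint_efforts": joint torques, N m; "eef_pos": TCP position; "eef_rot": TCP orientation; "wrist_force": force on the tool from outside, world axes, zero at the start; "torque": the same for the moment, N m; "opening": opening from 0.0 (shut) to 1.0 (fully open); "grasp_force": force on a finger pad.
Only numpy, scipy, OpenCV 4.12 (cv2) and the standard library are available. Lean on these libraries where they do the work, as an engineer would, in place of code of your own. Each camera call takes 0.05 s, during which the arm holds its last target. There are 200 camera calls.

## Task

Swing the jig's hinged clamp lever down until it is fully shut over the circuit board. Then pick up the mallet and knock the jig's sprung punch all the way down with the mallet, let it spring back up, and set the mallet down on the bench top clear of the jig, leaving the lever shut, the board in its nest and all the other items where they are. Never press the punch with the gripper itself.

Things in the scene. Friction and masses are not known exactly. Their poses are not given: they have to be found in the camera images.
- jig: marking jig fixed to the bench: aluminium base plate 180 x 150 x 20 mm (x, y, z); origin at the centre of its underside, z up. The green board lies in black corner stops in the middle of the plate. Clamp lever along its -y side; dark steel punch bracket on its +y side, 34 mm wide in x, spanning y = +8 to +68 mm, top at 78 mm; two hinge cheeks, tops at 54 mm, at the lever's hinge
- lever (a joint): angle of the clamp lever about the hinge (level axis along the jig's y): 0 = fully shut, lying level along the jig's +x; grows as its free end swings up and back, about 1.57 = upright, 1.9 = stop. Stiff hinge: it stays where it is left, needs about 1.5 N at the paddle
- lever_hinge (a point): centre of the hinge, at jig x -70, y -50, z 45 mm. Steel lever bar 14 mm wide (along jig y), 8 mm thick, 115 mm long from here; an arm with a rubber foot sticks out sideways to +y at 70 mm from the hinge (foot reaches over the board's edge)
- lever_paddle (a point): centre of the upper face (the face that is on top when shut) of the lever's black paddle, 45 mm long, 26 mm wide (along the jig's y), 10 mm thick; it lies 130 mm out from the hinge along the lever and 17 mm above the hinge axis, so at 62 mm height when shut
- punch: sprung steel punch, slides straight down in the bracket; origin at the centre of its round top face (cap 24 mm across, 8 mm thick), at jig x +10, y +20, z 100 mm when up. Travel 10 mm to its stop (top then at 90 mm), takes about 5 N, springs back
- board: loose green circuit board 84 x 64 x 4 mm with yellow and black parts up to 17 mm high, lying in the jig's nest; origin at the centre of its underside
- mallet: small mallet standing on one striking face, handle level: black round head 40 mm across, 60 mm high; straight wooden handle 18 mm wide, 22 mm high along the mallet's -x, ending 123 mm from the head's axis, its centre line 30 mm above the lower face. Origin: centre of the lower striking face; z up along the head. About 320 g, centre of mass 10 to 15 mm from the head's axis towards the handle
- adapter: loose black plug adapter 60 x 42 x 30 mm with three brass blades on +x; bystander, origin at the centre of its underside
- screwdriver: loose screwdriver lying beyond the jig; bystander
- pack: loose black battery pack 110 x 75 x 38 mm with yellow blocks on top; bystander, origin at the centre of its underside
- bracket: loose white plastic angle bracket 70 x 30 x 39 mm; bystander, origin at the centre of its underside
- jar: loose grey screw jar, 52 mm across, 70 mm high; bystander, origin at the centre of its underside
Things that resemble listed ones, but are neither listed nor needed, are in the scene too. What is shaped like the jig but brown is not meant.

How it is judged:
On the way, in this order (a step that is already met when the one before it is completed fails the run):
1. the clamp lever is shut (within 0.1 rad) (value of joint lever below 0.1 rad), for 0.2 s.
2. the punch is knocked down at least 8 of its 10 mm by the mallet, the lever being shut (z of punch in the frame of jig below 0.092 m and contact force between mallet and punch above 1 N and value of joint lever below 0.12 rad), for 0.02 s.
At the end, for the whole second after the job is handed in: lever shut (under 0.12 rad), punch sprung back up (within 4 mm of its top), mallet at rest on the bench, standing or lying, not touching the jig and its origin at least 90 mm from the jig's centre, board still in its nest (within about 15 mm of its place) (value of joint lever below 0.12 rad and z of punch in the frame of jig above 0.096 m and height (world z) of mallet between -0.01 and 0.065 m and contact force between mallet and jig below 0.1 N and horizontal distance between mallet and jig above 0.09 m and linear speed of mallet below 0.02 m/s and distance between board and jig below 0.026 m).
It fails at once if the gripper or arm presses the punch itself (contact force between any of the fingers, the arm and punch above 1 N).
It fails at once if one of the other items is shifted more than 30 mm (distance of any of adapter, screwdriver, pack, bracket, jar from where it was at the start of the episode above 0.03 m).
It also fails if it takes over 67 s, if anything falls off the work surface, if the arm or the gripper's body presses on something with over 40 N, if the wrist force passes 120 N, or if a joint passes its speed limit or range.

## Working session

There is one attempt and no reset: what is moved stays moved. The work goes in short steps, Python scripts to look and compute and a tool call to move; the robot and the scene stay as the last step left them, time stands still between calls to the robot, and variables do not carry over. Pictures are saved under pics/ and viewed, at most 10 in all, crops included, and the job is handed in when it is done.

Besides the shell and the picture viewer there is one more tool, called after ">>>" by a JSON object that holds its "name" and its "arguments", one argument or row to a line. servo_tool: Moves the arm, as the interface text tells. Its arguments: {"type":"object","properties":{"steps":{"type":"array","items":{"type":"object","properties":{"dx":{"type":"number"},"dy":{"type":"number"},"dz":{"type":"number"},"wx":{"type":"number"},"wy":{"type":"number"},"wz":{"type":"number"}}}},"jaw":{"type":"number"}},"required":["steps"]}

```bash
mkdir -p pics; cat > h.py <<'E'
import numpy as np, cv2, pickle
from bench import ctrl, vision, workorder
def cam(n,save=None):
    c=vision.camera(n); 
    if save: cv2.imwrite(f'pics/{save}.png',c['frame'][:,:,::-1]); pickle.dump(c,open(f'pics/{save}.pkl','wb'))
    return c
def load(s): return pickle.load(open(f'pics/{s}.pkl','rb'))
def K(c):
    f=c['frame'].shape[0]/2/np.tan(np.radians(c['vfov'])/2)
    return np.array([[f,0,c['cx']],[0,f,c['cy']],[0,0,1]])
F=np.diag([1,-1,-1])
def proj(c,P):
    T=np.array(c['camera_from_world']); R=F@T[:3,:3]; t=F@T[:3,3]
    return cv2.projectPoints(np.atleast_2d(np.array(P,float)),cv2.Rodrigues(R)[0],t,K(c),np.array(c['D'],float))[0][:,0]
def ray(c,uv):
    T=np.array(c['camera_from_world']); R=F@T[:3,:3]; t=F@T[:3,3]
    n=cv2.undistortPoints(np.array([[uv]],float),K(c),np.array(c['D'],float))[0,0]
    return -R.T@t, R.T@np.array([n[0],n[1],1])
def at(c,uv,z):
    o,d=ray(c,uv); return o+d*(z-o[2])/d[2]
E
python3 - <<'E'
from h import *
a=cam('top','top0');b=cam('scene','sc0')
for c in(a,b):
    o,d=ray(c,(256,192));print(o,d,c['vfov'],c['D'])
s=ctrl.get_obs();print(s['time_s'],s['eef_rot'],s['opening'])
E
```

```text
[ 0.29619776 -0.10201274  1.6857233 ] [ 0.15670957 -0.0051042  -0.98763447] 45.1798740814042 [-0.18866687  0.          0.          0.          0.        ]
[1.1515212  0.02756801 1.00591203] [-0.55818814 -0.13282105 -0.81906801] 53.965193881151365 [0.03490247 0.         0.         0.         0.        ]
0.1 [-7.84361389e-04  9.92882068e-01  1.19099026e-01  7.84761529e-05] 1.0049910405312883
```

View pics/top0.png

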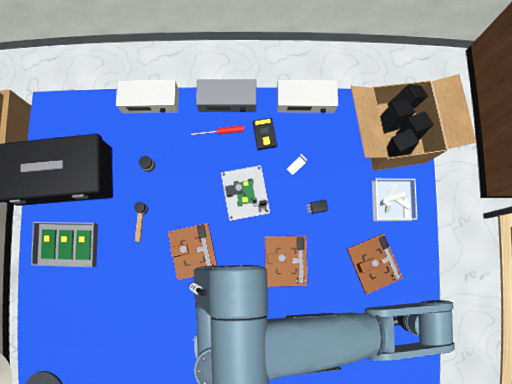

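View pics/sc0.png

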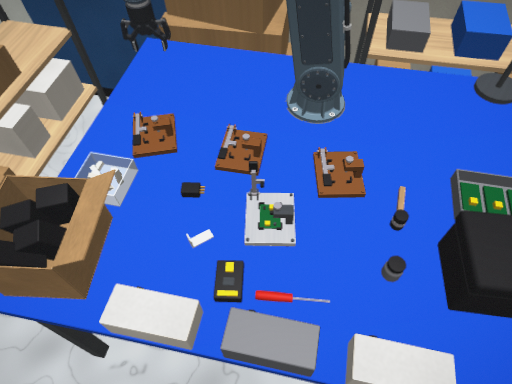

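The top view shows the aluminium jig at about (246,193) and the mallet's head at (140,208), with its handle running to (138,240). The scene view shows the jig at (270,218) with its lever upright at (255,180), and the mallet at (400,215). I'll zoom in on the jig and mallet in both views.

```bash
python3 - <<'E'
from h import *
a=load('top0')['frame'];b=load('sc0')['frame']
r=lambda im,x,y,w,h,s:cv2.resize(im[y:y+h,x:x+w],None,fx=s,fy=s,interpolation=cv2.INTER_CUBIC)
L=np.vstack([r(a,215,155,66,75,4)[:, :264],]) 
def pad(im,W,H):
    o=np.zeros((H,W,3),np.uint8);o[:im.shape[0],:im.shape[1]]=im[:H,:W];return o
A=pad(r(a,215,158,66,66,6),400,400);B=pad(r(b,235,160,66,90,6),400,600)[:600]
C=pad(r(a,125,195,33,50,4),200,200);D=pad(r(b,380,180,40,55,4)[:200],200,200)
im=np.hstack([np.vstack([A,np.hstack([C,D])]),B])
cv2.imwrite('pics/z0.png',im[:,:,::-1])
E
```

```text
(no output)
```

View pics/z0.png

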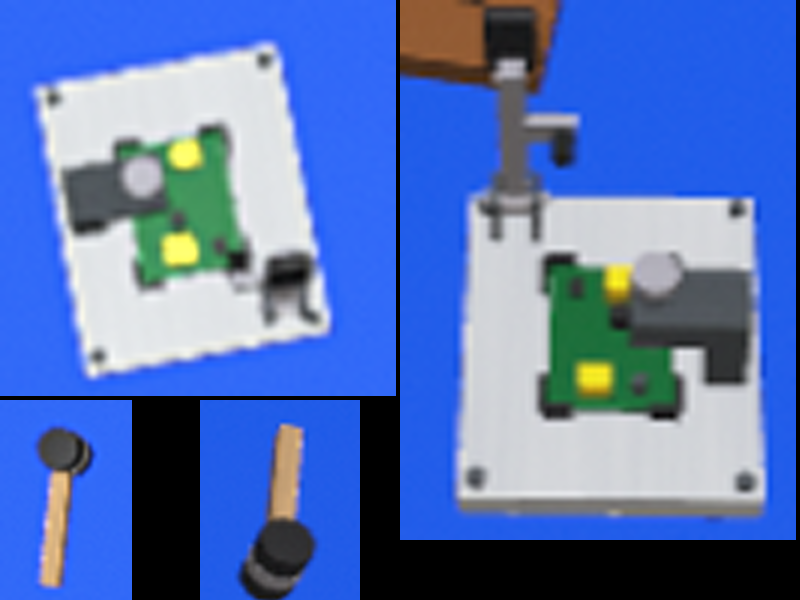

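The zoom shows the jig corners, the lever upright near the robot (jig +x points away from it), the punch cap, and the mallet with its handle towards the robot. Next I fit the poses from both views.

```bash
python3 - <<'E'
from h import *
from scipy.optimize import least_squares
a=load('top0');b=load('sc0')
A=lambda x,y,x0,y0,s:np.array([(x+.5)/s-.5+x0,(y+.5)/s-.5+y0])
jc=np.array([[.09,.075,.02],[.09,-.075,.02],[-.09,-.075,.02],[-.09,.075,.02],[.01,.02,.1]])
ja=[A(x,y,215,158,6) for x,y in[(38,88),(275,45),(330,330),(90,377),(143,177)]]
jb=[A(x-400,y,235,160,6) for x,y in[(765,500),(457,500),(470,198),(753,200),(656,273)]]
mc=np.array([[0,0,.06],[-.123,0,.041]])
ma=[A(63,50,125,195,4),A(50,187,125,195,4)]; mb=[A(85,147,380,180,4),A(90,25,380,180,4)]
def W(p,P):
    c,s=np.cos(p[2]),np.sin(p[2]);return P@np.array([[c,s,0],[-s,c,0],[0,0,1]])+[p[0],p[1],0]
for n,P,ua,ub,p0 in(('jig',jc,ja,jb,[.55,-.08,.1]),('mallet',mc,ma,mb,[.5,.25,0])):
    for cams in([(a,ua),(b,ub)],[(a,ua)],[(b,ub)]):
        r=least_squares(lambda p:np.concatenate([(proj(c,W(p,P))-u).ravel() for c,u in cams]),p0)
        print(n,r.x.round(4),r.fun.round(1))
        if len(cams)==2: 
            if n=='jig': print({k:W(r.x,np.array([v]))[0].round(4) for k,v in dict(hinge=[-.07,-.05,.045],paddle=[.06,-.05,.062],punch=[.01,.02,.1]).items()})
            else: print(W(r.x,np.array([[-.065,0,.03],[-.09,0,.03]])).round(4))
# lever angle from paddle centre in scene
print(at(b,A(510-400,35,235,160,6),.17), at(a,A(290,270,215,158,6),.175))
for n,uv in dict(jar=(147,160),screw1=(193,133),pack=(264,134),brk=(297,163),ad=(317,207)).items(): print(n,at(a,uv,.03).round(3))
E
```

```text
jig [ 0.5601 -0.0714  0.1908] [-0.2 -0.1  0.3 -0.4  0.6 -0.3 -0.1 -0.4  0.3 -0.3  0.3  0.2  0.2 -0.3
  0.2 -0.5  0.1 -0.5  0.1 -0.2]
{'hinge': array([ 0.5008, -0.1338,  0.045 ]), 'paddle': array([ 0.6284, -0.1091,  0.062 ]), 'punch': array([ 0.5661, -0.0499,  0.1   ])}
jig [ 0.559  -0.0707  0.189 ] [-0.3  0.1  0.2 -0.1  0.3  0.1 -0.3 -0.1  0.1 -0. ]
jig [ 0.561  -0.0718  0.1925] [ 0.2  0.4  0.  -0.  -0.  -0.3 -0.1 -0.3 -0.1  0.1]
mallet [ 0.5017  0.3053 -0.0827] [-0.2 -1.   0.4 -0.8  0.1 -1.6  0.3 -0.1]
[[0.437  0.3107 0.03  ]
 [0.4121 0.3128 0.03  ]]
mallet [ 0.4985  0.3043 -0.1022] [ 0.  -0.1 -0.   0.1]
mallet [ 0.5052  0.3053 -0.0721] [ 0.1 -0.6 -0.1  0.7]
[ 0.49331907 -0.13598193  0.17      ] [ 0.50056396 -0.13272589  0.175     ]
jar [0.678 0.294 0.03 ]
screw1 [0.781 0.125 0.03 ]
pack [ 0.777 -0.14   0.03 ]
brk [ 0.667 -0.261  0.03 ]
ad [ 0.504 -0.332  0.03 ]
```

>>> {"name": "servo_tool", "arguments": {
  "steps": [
    {"dx": 0.15, "dy": 0.2, "dz": 0},
    {"dx": 0.3, "dy": 0.4, "dz": 0},
    {"dx": 0.44, "dy": 0.6, "dz": 0},
    {"dx": 0.6, "dy": 0.8, "dz": 0},
    {"dx": 0.74, "dy": 1.0, "dz": 0}
  ],
  "jaw": 0
}}

```text
$.steps[0]: bad value
```

>>> {"name": "servo_tool", "arguments": {
  "steps": [
    {"dx": 0.15, "dy": 0.2, "dz": 0},
    {"dx": 0.3, "dy": 0.4, "dz": 0},
    {"dx": 0.44, "dy": 0.6, "dz": 0},
    {"dx": 0.6, "dy": 0.8, "dz": 0},
    {"dx": 0.74, "dy": 1.0, "dz": 0}
  ]
}}

```text
$.steps[0]: bad value
```

>>> {"name": "servo_tool", "arguments": {
  "steps": [
    {"dx": 0.15, "dy": 0.2, "dz": -0.1},
    {"dx": 0.3, "dy": 0.4, "dz": -0.2},
    {"dx": 0.44, "dy": 0.6, "dz": -0.3},
    {"dx": 0.6, "dy": 0.8, "dz": -0.3},
    {"dx": 0.74, "dy": 1.0, "dz": -0.3}
  ]
}}

```text
$.steps[0]: bad value
```

>>> {"name": "servo_tool", "arguments": {
  "steps": [
    {"dx": 0.15, "dy": 0.2, "dz": -0.1},
    {"dx": 0.3, "dy": 0.4, "dz": -0.2},
    {"dx": 0.44, "dy": 0.6, "dz": -0.3},
    {"dx": 0.6, "dy": 0.8, "dz": -0.3},
    {"dx": 0.74, "dy": 1.0, "dz": -0.3}
  ]
}}

```text
$.steps[0]: bad value
```

>>> {"name": "servo_tool", "arguments": {
  "steps": [
    {"dx": 0.15, "dy": 0.2, "dz": 0, "wx": 0, "wy": 0, "wz": 0},
    {"dx": 0.3, "dy": 0.4, "dz": 0, "wx": 0, "wy": 0, "wz": 0},
    {"dx": 0.44, "dy": 0.6, "dz": 0, "wx": 0, "wy": 0, "wz": 0},
    {"dx": 0.6, "dy": 0.8, "dz": 0, "wx": 0, "wy": 0, "wz": 0},
    {"dx": 0.74, "dy": 1.0, "dz": 0, "wx": 0, "wy": 0, "wz": 0}
  ],
  "jaw": 0
}}

```text
time_s: 0.52
eef_pos: [0.2106, -0.4574, 0.2308]
eef_rot: [-0.001, 0.993, 0.119, 0.0]
wrist_force: [0.7, 0.5, 0.3]
opening: 0.3
grasp_force: 0.0
```

>>> {"name": "servo_tool", "arguments": {
  "steps": [
    {"dx": 0.15, "dy": 0.2, "dz": 0, "wx": 0, "wy": 0, "wz": -0.015},
    {"dx": 0.3, "dy": 0.4, "dz": 0, "wx": 0, "wy": 0, "wz": -0.015},
    {"dx": 0.44, "dy": 0.6, "dz": 0, "wx": 0, "wy": 0, "wz": -0.015},
    {"dx": 0.6, "dy": 0.8, "dz": 0, "wx": 0, "wy": 0, "wz": -0.015},
    {"dx": 0.74, "dy": 1.0, "dz": 0, "wx": 0, "wy": 0, "wz": -0.015}
  ]
}}

```text
time_s: 0.93
eef_pos: [0.2846, -0.3574, 0.231]
eef_rot: [-0.0, 0.995, 0.096, -0.0]
wrist_force: [0.6, -0.6, 0.4]
opening: -0.0
grasp_force: 0.0
```

>>> {"name": "servo_tool", "arguments": {
  "steps": [
    {"dx": 0.15, "dy": 0.2, "dz": -0.1, "wx": 0, "wy": 0, "wz": 0},
    {"dx": 0.3, "dy": 0.4, "dz": -0.2, "wx": 0, "wy": 0, "wz": 0},
    {"dx": 0.44, "dy": 0.6, "dz": -0.3, "wx": 0, "wy": 0, "wz": 0},
    {"dx": 0.6, "dy": 0.8, "dz": -0.3, "wx": 0, "wy": 0, "wz": 0},
    {"dx": 0.74, "dy": 1.0, "dz": -0.3, "wx": 0, "wy": 0, "wz": 0}
  ]
}}

```text
time_s: 1.35
eef_pos: [0.3582, -0.257, 0.2003]
eef_rot: [-0.001, 0.995, 0.096, -0.0]
wrist_force: [-0.0, -0.9, 0.5]
opening: -0.001
grasp_force: 0.0
```

>>> {"name": "servo_tool", "arguments": {
  "steps": [
    {"dx": 0.15, "dy": 0.2, "dz": -0.1, "wx": 0, "wy": 0, "wz": 0},
    {"dx": 0.3, "dy": 0.4, "dz": -0.2, "wx": 0, "wy": 0, "wz": 0},
    {"dx": 0.44, "dy": 0.6, "dz": -0.3, "wx": 0, "wy": 0, "wz": 0},
    {"dx": 0.6, "dy": 0.8, "dz": -0.3, "wx": 0, "wy": 0, "wz": 0},
    {"dx": 0.74, "dy": 1.0, "dz": -0.3, "wx": 0, "wy": 0, "wz": 0}
  ]
}}

```text
time_s: 1.77
eef_pos: [0.432, -0.1571, 0.1703]
eef_rot: [-0.001, 0.995, 0.096, -0.001]
wrist_force: [1.0, 0.4, 0.2]
opening: -0.0
grasp_force: 0.0
```

```bash
python3 - <<'E'
import numpy as np
p=np.array([.432,-.1571,.1703]);c,s=np.cos(.1908),np.sin(.1908)
for th in [1.6,1.5,1.4,1.3,1.2,1.1,1,.9,.8,.7,.6,.5,.4,.3,.2,.1,0]:
    C,S=np.cos(th),np.sin(th)
    jx=-.07+.125*C-.017*S-.011*(1 if th>.3 else th/.3); z=.045+.125*S+.017*C; jy=-.05
    w=np.array([.5601+c*jx-s*jy,-.0714+s*jx+c*jy,z]); print(th,((w-p)*10).round(3))
E
```

```text
1.6 [ 0.378  0.173 -0.008]
1.5 [0.501 0.197 0.006]
1.4 [0.625 0.221 0.008]
1.3 [ 0.748  0.245 -0.003]
1.2 [ 0.87   0.268 -0.026]
1.1 [ 0.988  0.291 -0.062]
1 [ 1.103  0.313 -0.109]
0.9 [ 1.213  0.335 -0.168]
0.8 [ 1.316  0.354 -0.238]
0.7 [ 1.412  0.373 -0.318]
0.6 [ 1.499  0.39  -0.407]
0.5 [ 1.578  0.405 -0.505]
0.4 [ 1.646  0.418 -0.61 ]
0.3 [ 1.704  0.429 -0.721]
0.2 [ 1.786  0.445 -0.838]
0.1 [ 1.857  0.459 -0.959]
0 [ 1.916  0.47  -1.083]
```

>>> {"name": "servo_tool", "arguments": {
  "steps": [
    {"dx": 0.2, "dy": 0.12, "dz": 0, "wx": 0, "wy": 0, "wz": 0},
    {"dx": 0.38, "dy": 0.17, "dz": 0, "wx": 0, "wy": 0, "wz": 0},
    {"dx": 0.55, "dy": 0.21, "dz": 0, "wx": 0, "wy": 0, "wz": 0},
    {"dx": 0.71, "dy": 0.24, "dz": 0, "wx": 0, "wy": 0, "wz": 0},
    {"dx": 0.87, "dy": 0.27, "dz": -0.03, "wx": 0, "wy": 0, "wz": 0}
  ]
}}

```text
time_s: 2.18
eef_pos: [0.5195, -0.131, 0.1681]
eef_rot: [-0.0, 0.995, 0.096, -0.0]
wrist_force: [-0.9, -0.1, -0.4]
opening: 0.002
grasp_force: 0.6
```

>>> {"name": "servo_tool", "arguments": {
  "steps": [
    {"dx": 0.12, "dy": 0.02, "dz": -0.04, "wx": 0, "wy": 0, "wz": 0},
    {"dx": 0.23, "dy": 0.04, "dz": -0.08, "wx": 0, "wy": 0, "wz": 0},
    {"dx": 0.34, "dy": 0.06, "dz": -0.14, "wx": 0, "wy": 0, "wz": 0},
    {"dx": 0.45, "dy": 0.08, "dz": -0.21, "wx": 0, "wy": 0, "wz": 0},
    {"dx": 0.54, "dy": 0.1, "dz": -0.29, "wx": 0, "wy": 0, "wz": 0}
  ]
}}

```text
time_s: 2.6
eef_pos: [0.5736, -0.1215, 0.1388]
eef_rot: [-0.0, 0.995, 0.096, -0.0]
wrist_force: [-0.3, -1.2, 1.5]
opening: -0.001
grasp_force: 0.6
```

>>> {"name": "servo_tool", "arguments": {
  "steps": [
    {"dx": 0.09, "dy": 0.02, "dz": -0.09, "wx": 0, "wy": 0, "wz": 0},
    {"dx": 0.17, "dy": 0.03, "dz": -0.19, "wx": 0, "wy": 0, "wz": 0},
    {"dx": 0.24, "dy": 0.05, "dz": -0.29, "wx": 0, "wy": 0, "wz": 0},
    {"dx": 0.3, "dy": 0.06, "dz": -0.4, "wx": 0, "wy": 0, "wz": 0},
    {"dx": 0.37, "dy": 0.07, "dz": -0.52, "wx": 0, "wy": 0, "wz": 0}
  ]
}}

```text
time_s: 3.02
eef_pos: [0.6099, -0.1145, 0.0865]
eef_rot: [-0.0, 0.995, 0.096, -0.0]
wrist_force: [-0.6, 0.4, 0.9]
opening: -0.001
grasp_force: 0.4
```

```bash
python3 - <<'E'
from h import *
b=cam('scene','sc1')['frame'];a=cam('top','top1')['frame']
r=lambda im,x,y,w,h,s:cv2.resize(im[y:y+h,x:x+w],None,fx=s,fy=s,interpolation=cv2.INTER_CUBIC)
cv2.imwrite('pics/z1.png',np.hstack([r(b,225,130,100,140,4),r(a,200,140,100,140,4)])[:,:,::-1])
E
```

```text
(no output)
```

View pics/z1.png

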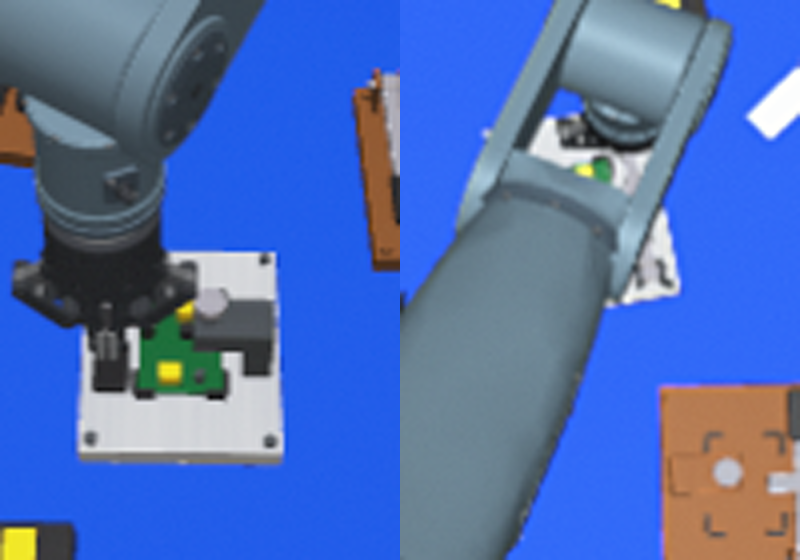

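The lever is going down under the closed fingers: the paddle is at about (110,375) in the left half. I'll press it shut.

>>> {"name": "servo_tool", "arguments": {
  "steps": [
    {"dx": 0.06, "dy": 0.01, "dz": -0.09, "wx": 0, "wy": 0, "wz": 0},
    {"dx": 0.12, "dy": 0.02, "dz": -0.16, "wx": 0, "wy": 0, "wz": 0},
    {"dx": 0.16, "dy": 0.03, "dz": -0.22, "wx": 0, "wy": 0, "wz": 0},
    {"dx": 0.16, "dy": 0.03, "dz": -0.25, "wx": 0, "wy": 0, "wz": 0},
    {"dx": 0.16, "dy": 0.03, "dz": -0.25, "wx": 0, "wy": 0, "wz": 0}
  ]
}}

```text
time_s: 3.53
eef_pos: [0.6266, -0.1116, 0.0623]
eef_rot: [0.0, 0.995, 0.096, 0.0]
wrist_force: [0.2, 0.4, 1.7]
opening: -0.0
grasp_force: 0.0
```

>>> {"name": "servo_tool", "arguments": {
  "steps": [
    {"dx": 0, "dy": 0, "dz": -0.01, "wx": 0, "wy": 0, "wz": 0},
    {"dx": 0, "dy": 0, "dz": -0.02, "wx": 0, "wy": 0, "wz": 0},
    {"dx": 0, "dy": 0, "dz": -0.03, "wx": 0, "wy": 0, "wz": 0},
    {"dx": 0, "dy": 0, "dz": -0.03, "wx": 0, "wy": 0, "wz": 0},
    {"dx": 0, "dy": 0, "dz": -0.03, "wx": 0, "wy": 0, "wz": 0}
  ]
}}

```text
time_s: 3.95
eef_pos: [0.6266, -0.1118, 0.0617]
eef_rot: [0.0, 0.995, 0.096, 0.001]
wrist_force: [-5.4, 2.1, 14.2]
opening: -0.006
grasp_force: 7.0
```

Shut: it stopped at paddle height 61.7 mm with 14 N. Next I lift and go to the mallet.

>>> {"name": "servo_tool", "arguments": {
  "steps": [
    {"dx": 0, "dy": 0, "dz": 0.2, "wx": 0, "wy": 0, "wz": 0},
    {"dx": 0, "dy": 0, "dz": 0.4, "wx": 0, "wy": 0, "wz": 0},
    {"dx": 0, "dy": 0, "dz": 0.6, "wx": 0, "wy": 0, "wz": 0},
    {"dx": 0, "dy": 0, "dz": 0.8, "wx": 0, "wy": 0, "wz": 0},
    {"dx": 0, "dy": 0, "dz": 1, "wx": 0, "wy": 0, "wz": 0}
  ]
}}

```text
time_s: 4.37
eef_pos: [0.6257, -0.1117, 0.1602]
eef_rot: [-0.0, 0.995, 0.096, -0.0]
wrist_force: [0.5, 0.0, 1.2]
opening: 0.001
grasp_force: 0.0
```

>>> {"name": "servo_tool", "arguments": {
  "steps": [
    {"dx": -0.1, "dy": 0.1, "dz": 0.15, "wx": 0, "wy": 0, "wz": -0.02},
    {"dx": -0.2, "dy": 0.3, "dz": 0.3, "wx": 0, "wy": 0, "wz": -0.04},
    {"dx": -0.3, "dy": 0.5, "dz": 0.4, "wx": 0, "wy": 0, "wz": -0.06},
    {"dx": -0.4, "dy": 0.7, "dz": 0.4, "wx": 0, "wy": 0, "wz": -0.08},
    {"dx": -0.5, "dy": 1.0, "dz": 0.4, "wx": 0, "wy": 0, "wz": -0.09}
  ]
}}

```text
time_s: 4.78
eef_pos: [0.5761, -0.0124, 0.2004]
eef_rot: [0.001, 0.999, -0.048, 0.001]
wrist_force: [1.4, -1.4, 0.8]
opening: 0.003
grasp_force: 0.0
```

>>> {"name": "servo_tool", "arguments": {
  "steps": [
    {"dx": -0.1, "dy": 0.2, "dz": 0, "wx": 0, "wy": 0, "wz": 0},
    {"dx": -0.2, "dy": 0.4, "dz": 0, "wx": 0, "wy": 0, "wz": 0},
    {"dx": -0.3, "dy": 0.6, "dz": 0, "wx": 0, "wy": 0, "wz": 0},
    {"dx": -0.4, "dy": 0.8, "dz": 0, "wx": 0, "wy": 0, "wz": 0},
    {"dx": -0.5, "dy": 1.0, "dz": 0, "wx": 0, "wy": 0, "wz": 0}
  ],
  "jaw": 0.7
}}

```text
time_s: 5.2
eef_pos: [0.5252, 0.0892, 0.1993]
eef_rot: [0.0, 0.999, -0.046, 0.0]
wrist_force: [-0.0, 1.0, 0.4]
opening: 0.69
grasp_force: 0.0
```

>>> {"name": "servo_tool", "arguments": {
  "steps": [
    {"dx": -0.1, "dy": 0.2, "dz": 0, "wx": 0, "wy": 0, "wz": 0},
    {"dx": -0.2, "dy": 0.4, "dz": 0, "wx": 0, "wy": 0, "wz": 0},
    {"dx": -0.3, "dy": 0.6, "dz": 0, "wx": 0, "wy": 0, "wz": 0},
    {"dx": -0.4, "dy": 0.8, "dz": 0, "wx": 0, "wy": 0, "wz": 0},
    {"dx": -0.5, "dy": 1.0, "dz": 0, "wx": 0, "wy": 0, "wz": 0}
  ]
}}

```text
time_s: 5.62
eef_pos: [0.4753, 0.1891, 0.1993]
eef_rot: [-0.0, 0.999, -0.046, 0.0]
wrist_force: [0.6, 0.8, -0.0]
opening: 0.695
grasp_force: 0.0
```

>>> {"name": "servo_tool", "arguments": {
  "steps": [
    {"dx": 0, "dy": 0.2, "dz": 0, "wx": 0, "wy": 0, "wz": 0},
    {"dx": -0.1, "dy": 0.4, "dz": 0, "wx": 0, "wy": 0, "wz": 0},
    {"dx": -0.1, "dy": 0.6, "dz": -0.1, "wx": 0, "wy": 0, "wz": 0},
    {"dx": -0.15, "dy": 0.8, "dz": -0.2, "wx": 0, "wy": 0, "wz": 0},
    {"dx": -0.2, "dy": 1.0, "dz": -0.3, "wx": 0, "wy": 0, "wz": 0}
  ]
}}

```text
time_s: 6.03
eef_pos: [0.4558, 0.2892, 0.1692]
eef_rot: [-0.0, 0.999, -0.046, 0.0]
wrist_force: [1.0, -0.4, 0.2]
opening: 0.701
grasp_force: 0.0
```

```bash
python3 - <<'E'
from h import *
a=cam('wrist','wr2')['frame'];b=cam('scene','sc2')['frame'];t=cam('top','top2')['frame']
r=lambda im,x,y,w,h,s:cv2.resize(im[y:y+h,x:x+w],None,fx=s,fy=s,interpolation=cv2.INTER_CUBIC)
o=np.zeros((576,800,3),np.uint8);o[:384,:512]=a
o[:300,512:]=r(b,230,165,72,75,4);o[300:564,512:]=r(t,215,158,72,66,4)
cv2.imwrite('pics/z2.png',o[:,:,::-1])
E
```

```text
(no output)
```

View pics/z2.png

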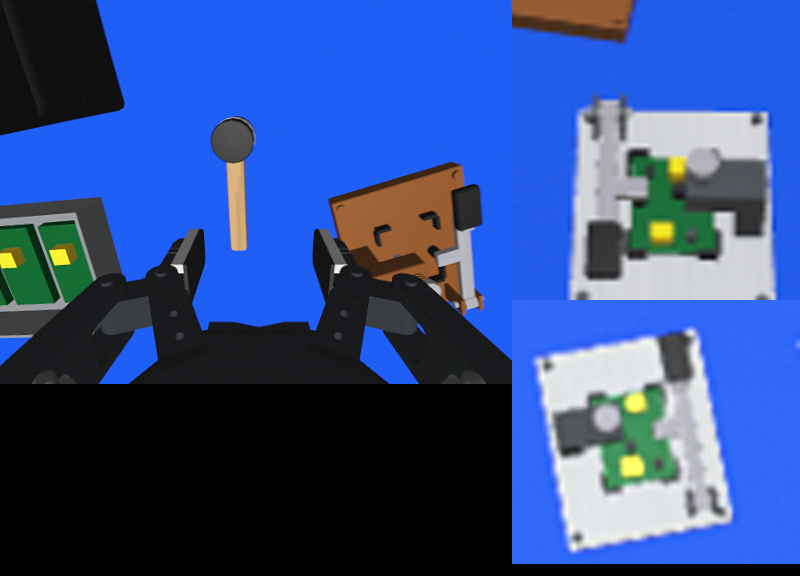

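The lever is shut over the board. The wrist view shows the mallet's head top at (232,140) and its handle end at (239,249). Refining the mallet's pose from that.

```bash
python3 - <<'E'
from h import *
w=load('wr2')
H=at(w,(232.5,140),.06);E=at(w,(239,250),.041);d=H-E
print(H,E,np.hypot(*d[:2]),np.arctan2(d[1],d[0]))
print(H[:2]-.045*d[:2]/np.hypot(*d[:2]))
E
```

```text
[0.4993115  0.30829183 0.06      ] [0.37723501 0.317304   0.041     ] 0.12240869330879424 -0.07369025808404081
[0.45443363 0.31160489]
```

>>> {"name": "servo_tool", "arguments": {
  "steps": [
    {"dx": 0, "dy": 0.1, "dz": -0.1, "wx": 0, "wy": 0, "wz": 0},
    {"dx": 0, "dy": 0.21, "dz": -0.3, "wx": 0, "wy": 0, "wz": 0},
    {"dx": 0, "dy": 0.21, "dz": -0.55, "wx": 0, "wy": 0, "wz": 0},
    {"dx": 0, "dy": 0.21, "dz": -0.8, "wx": 0, "wy": 0, "wz": 0},
    {"dx": 0, "dy": 0.21, "dz": -1, "wx": 0, "wy": 0, "wz": 0}
  ]
}}

```text
time_s: 6.6
eef_pos: [0.4561, 0.3089, 0.0677]
eef_rot: [0.0, 0.999, -0.046, -0.0]
wrist_force: [-0.1, -0.4, 0.2]
opening: 0.702
grasp_force: 0.0
```

>>> {"name": "servo_tool", "arguments": {
  "steps": [
    {"dx": 0, "dy": 0, "dz": -0.15, "wx": 0, "wy": 0, "wz": 0},
    {"dx": 0, "dy": 0, "dz": -0.3, "wx": 0, "wy": 0, "wz": 0},
    {"dx": 0, "dy": 0, "dz": -0.45, "wx": 0, "wy": 0, "wz": 0},
    {"dx": 0, "dy": 0, "dz": -0.55, "wx": 0, "wy": 0, "wz": 0},
    {"dx": 0, "dy": 0, "dz": -0.59, "wx": 0, "wy": 0, "wz": 0}
  ]
}}

```text
time_s: 7.02
eef_pos: [0.4554, 0.3085, 0.0086]
eef_rot: [0.0, 0.999, -0.046, -0.001]
wrist_force: [-0.5, -0.3, -0.0]
opening: 0.7
grasp_force: 0.0
```

>>> {"name": "servo_tool", "arguments": {
  "steps": [
    {"dx": 0, "dy": 0, "dz": 0, "wx": 0, "wy": 0, "wz": 0},
    {"dx": 0, "dy": 0, "dz": 0, "wx": 0, "wy": 0, "wz": 0},
    {"dx": 0, "dy": 0, "dz": 0, "wx": 0, "wy": 0, "wz": 0},
    {"dx": 0, "dy": 0, "dz": 0, "wx": 0, "wy": 0, "wz": 0},
    {"dx": 0, "dy": 0, "dz": 0, "wx": 0, "wy": 0, "wz": 0}
  ],
  "jaw": 0
}}

```text
time_s: 7.43
eef_pos: [0.4569, 0.3098, 0.0114]
eef_rot: [-0.0, 0.999, -0.045, 0.001]
wrist_force: [-0.5, 0.5, 3.6]
opening: 0.199
grasp_force: 60.7
```

>>> {"name": "servo_tool", "arguments": {
  "steps": [
    {"dx": 0, "dy": 0, "dz": 0, "wx": 0, "wy": 0, "wz": 0},
    {"dx": 0, "dy": 0, "dz": 0, "wx": 0, "wy": 0, "wz": 0},
    {"dx": 0, "dy": 0, "dz": 0.05, "wx": 0, "wy": 0, "wz": 0},
    {"dx": 0, "dy": 0, "dz": 0.15, "wx": 0, "wy": 0, "wz": 0},
    {"dx": 0, "dy": 0, "dz": 0.3, "wx": 0, "wy": 0, "wz": 0}
  ]
}}

```text
time_s: 7.85
eef_pos: [0.4541, 0.3085, 0.0393]
eef_rot: [0.001, 0.999, -0.046, -0.002]
wrist_force: [-0.5, -0.7, -3.6]
opening: 0.199
grasp_force: 59.8
```

>>> {"name": "servo_tool", "arguments": {
  "steps": [
    {"dx": 0, "dy": 0, "dz": 0.2, "wx": 0, "wy": 0, "wz": 0},
    {"dx": 0, "dy": 0, "dz": 0.4, "wx": 0, "wy": 0, "wz": 0},
    {"dx": 0, "dy": 0, "dz": 0.6, "wx": 0, "wy": 0, "wz": 0},
    {"dx": 0, "dy": 0, "dz": 0.8, "wx": 0, "wy": 0, "wz": 0},
    {"dx": 0, "dy": 0, "dz": 1, "wx": 0, "wy": 0, "wz": 0}
  ]
}}

```text
time_s: 8.27
eef_pos: [0.4553, 0.309, 0.1413]
eef_rot: [0.0, 0.999, -0.046, -0.001]
wrist_force: [0.4, -0.2, -2.0]
opening: 0.205
grasp_force: 59.8
```

>>> {"name": "servo_tool", "arguments": {
  "steps": [
    {"dx": 0, "dy": -0.05, "dz": 0.2, "wx": 0, "wy": 0, "wz": 0},
    {"dx": 0.05, "dy": -0.2, "dz": 0.4, "wx": 0, "wy": 0, "wz": 0},
    {"dx": 0.1, "dy": -0.4, "dz": 0.6, "wx": 0, "wy": 0, "wz": 0},
    {"dx": 0.15, "dy": -0.6, "dz": 0.8, "wx": 0, "wy": 0, "wz": 0},
    {"dx": 0.2, "dy": -0.8, "dz": 1, "wx": 0, "wy": 0, "wz": 0}
  ]
}}

```text
time_s: 8.68
eef_pos: [0.4752, 0.2284, 0.2412]
eef_rot: [0.0, 0.999, -0.045, -0.001]
wrist_force: [0.4, -0.2, -3.3]
opening: 0.198
grasp_force: 59.9
```

>>> {"name": "servo_tool", "arguments": {
  "steps": [
    {"dx": 0.04, "dy": -0.2, "dz": 0, "wx": 0, "wy": 0, "wz": 0},
    {"dx": 0.08, "dy": -0.4, "dz": 0, "wx": 0, "wy": 0, "wz": 0},
    {"dx": 0.12, "dy": -0.6, "dz": 0, "wx": 0, "wy": 0, "wz": 0},
    {"dx": 0.16, "dy": -0.8, "dz": 0, "wx": 0, "wy": 0, "wz": 0},
    {"dx": 0.2, "dy": -1, "dz": 0, "wx": 0, "wy": 0, "wz": 0}
  ]
}}

```text
time_s: 9.1
eef_pos: [0.4953, 0.1283, 0.2403]
eef_rot: [0.0, 0.999, -0.046, -0.001]
wrist_force: [0.6, -0.3, -3.7]
opening: 0.196
grasp_force: 60.1
```

>>> {"name": "servo_tool", "arguments": {
  "steps": [
    {"dx": 0.04, "dy": -0.2, "dz": 0, "wx": 0, "wy": 0, "wz": 0},
    {"dx": 0.08, "dy": -0.4, "dz": 0, "wx": 0, "wy": 0, "wz": 0},
    {"dx": 0.12, "dy": -0.6, "dz": 0, "wx": 0, "wy": 0, "wz": 0},
    {"dx": 0.16, "dy": -0.8, "dz": 0, "wx": 0, "wy": 0, "wz": 0},
    {"dx": 0.2, "dy": -1, "dz": 0, "wx": 0, "wy": 0, "wz": 0}
  ]
}}

```text
time_s: 9.52
eef_pos: [0.5152, 0.0284, 0.2403]
eef_rot: [-0.0, 0.999, -0.046, -0.001]
wrist_force: [-0.3, -1.0, -3.2]
opening: 0.199
grasp_force: 60.0
```

>>> {"name": "servo_tool", "arguments": {
  "steps": [
    {"dx": 0.02, "dy": -0.2, "dz": 0, "wx": 0, "wy": 0, "wz": 0},
    {"dx": 0.04, "dy": -0.4, "dz": -0.1, "wx": 0, "wy": 0, "wz": 0},
    {"dx": 0.06, "dy": -0.6, "dz": -0.3, "wx": 0, "wy": 0, "wz": 0},
    {"dx": 0.08, "dy": -0.7, "dz": -0.5, "wx": 0, "wy": 0, "wz": 0},
    {"dx": 0.08, "dy": -0.77, "dz": -0.7, "wx": 0, "wy": 0, "wz": 0}
  ]
}}

```text
time_s: 9.93
eef_pos: [0.5237, -0.0491, 0.1699]
eef_rot: [0.0, 0.999, -0.046, -0.0]
wrist_force: [-0.4, -0.8, -3.0]
opening: 0.202
grasp_force: 59.8
```

```bash
python3 - <<'E'
from h import *
a=cam('wrist','wr3')['frame'];b=cam('scene','sc3')
r=lambda im,x,y,w,h,s:cv2.resize(im[y:y+h,x:x+w],None,fx=s,fy=s,interpolation=cv2.INTER_CUBIC)
o=np.zeros((576,800,3),np.uint8);o[:384,:512]=a
o[:576,512:]=r(b['frame'],235,130,72,144,4)
cv2.imwrite('pics/z3.png',o[:,:,::-1])
s=ctrl.get_obs();print(s['eef_pos'],s['time_s'])
# expected head top centre and tilt-free handle end
e=np.array(s['eef_pos']);h=e+[.0438,-.002,.05];print('pred wrist/scene head top',proj(load('wr3'),[h]),(proj(b,[h])-[235,130])*4+[512,0])
E
```

```text
[ 0.52081887 -0.04790941  0.16679669] 10.0333
pred wrist/scene head top [[249.24945014 201.05752145]] [[687.44255124 200.22119382]]
```

View pics/z3.png

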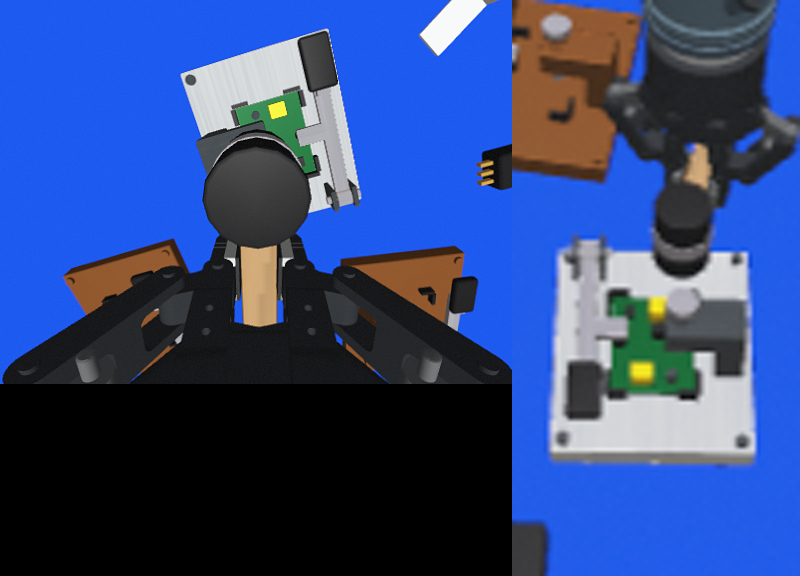

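The mallet is held level with the head over the punch, within about 4 mm in both views. I'll lower it.

>>> {"name": "servo_tool", "arguments": {
  "steps": [
    {"dx": 0, "dy": 0.02, "dz": -0.15, "wx": 0, "wy": 0, "wz": 0},
    {"dx": 0, "dy": 0.02, "dz": -0.3, "wx": 0, "wy": 0, "wz": 0},
    {"dx": 0, "dy": 0.02, "dz": -0.45, "wx": 0, "wy": 0, "wz": 0},
    {"dx": 0, "dy": 0.02, "dz": -0.57, "wx": 0, "wy": 0, "wz": 0},
    {"dx": 0, "dy": 0.02, "dz": -0.57, "wx": 0, "wy": 0, "wz": 0}
  ]
}}

```text
time_s: 10.45
eef_pos: [0.5226, -0.0448, 0.1119]
eef_rot: [-0.0, 0.999, -0.045, -0.002]
wrist_force: [-1.1, 1.4, -3.4]
opening: 0.199
grasp_force: 60.0
```

>>> {"name": "servo_tool", "arguments": {
  "steps": [
    {"dx": 0, "dy": 0, "dz": -0.03, "wx": 0, "wy": 0, "wz": 0},
    {"dx": 0, "dy": 0, "dz": -0.06, "wx": 0, "wy": 0, "wz": 0},
    {"dx": 0, "dy": 0, "dz": -0.09, "wx": 0, "wy": 0, "wz": 0},
    {"dx": 0, "dy": 0, "dz": -0.12, "wx": 0, "wy": 0, "wz": 0},
    {"dx": 0, "dy": 0, "dz": -0.12, "wx": 0, "wy": 0, "wz": 0}
  ]
}}

```text
time_s: 10.87
eef_pos: [0.5248, -0.0457, 0.1017]
eef_rot: [0.0, 0.999, -0.045, 0.001]
wrist_force: [-0.3, 2.0, 1.2]
opening: 0.202
grasp_force: 60.6
```

```bash
python3 - <<'E'
from h import *
a=cam('wrist','wr4')['frame'];b=cam('scene','sc4')
r=lambda im,x,y,w,h,s:cv2.resize(im[y:y+h,x:x+w],None,fx=s,fy=s,interpolation=cv2.INTER_CUBIC)
o=np.zeros((576,800,3),np.uint8);o[:384,:512]=a
o[:576,512:]=r(b['frame'],235,130,72,144,4)
cv2.imwrite('pics/z4.png',o[:,:,::-1])
s=ctrl.get_obs();print(s['eef_pos'],s['wrist_force'],s['torque'],s['time_s'])
E
```

```text
[ 0.52478169 -0.04570978  0.10197699] [1.62896724 1.85947558 0.46500052] [ 0.34137152 -0.11340821  0.02960887] 10.9667
```

View pics/z4.png

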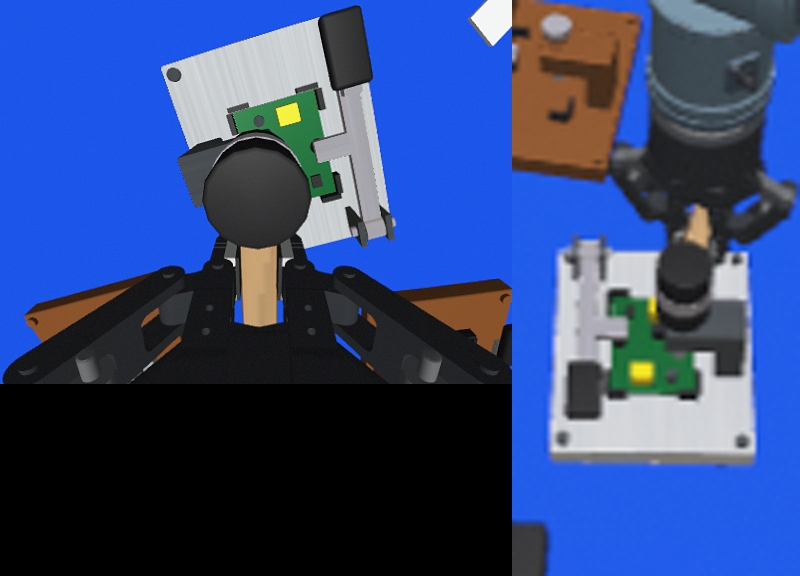

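The head sits on the punch, with about 4 to 5 N of spring force. I'll press on to the stop.

>>> {"name": "servo_tool", "arguments": {
  "steps": [
    {"dx": 0, "dy": 0, "dz": -0.01, "wx": 0, "wy": 0, "wz": 0},
    {"dx": 0, "dy": 0, "dz": -0.02, "wx": 0, "wy": 0, "wz": 0},
    {"dx": 0, "dy": 0, "dz": -0.02, "wx": 0, "wy": 0, "wz": 0},
    {"dx": 0, "dy": 0, "dz": -0.03, "wx": 0, "wy": 0, "wz": 0},
    {"dx": 0, "dy": 0, "dz": -0.03, "wx": 0, "wy": 0, "wz": 0}
  ]
}}

```text
time_s: 11.38
eef_pos: [0.5249, -0.0456, 0.1008]
eef_rot: [0.0, 0.999, -0.045, 0.001]
wrist_force: [-7.4, 3.3, 17.7]
opening: 0.205
grasp_force: 62.4
```

It hit the hard stop: force jumped to about 21 N and z stalled. Now I lift and carry the mallet back to its free spot.

>>> {"name": "servo_tool", "arguments": {
  "steps": [
    {"dx": 0, "dy": 0, "dz": 0.05, "wx": 0, "wy": 0, "wz": 0},
    {"dx": 0, "dy": 0, "dz": 0.2, "wx": 0, "wy": 0, "wz": 0},
    {"dx": 0, "dy": 0, "dz": 0.4, "wx": 0, "wy": 0, "wz": 0},
    {"dx": 0, "dy": 0, "dz": 0.7, "wx": 0, "wy": 0, "wz": 0},
    {"dx": 0, "dy": 0, "dz": 1, "wx": 0, "wy": 0, "wz": 0}
  ]
}}

```text
time_s: 11.8
eef_pos: [0.5225, -0.0456, 0.1978]
eef_rot: [-0.0, 0.999, -0.046, -0.002]
wrist_force: [-0.2, -0.5, -2.4]
opening: 0.199
grasp_force: 59.1
```

>>> {"name": "servo_tool", "arguments": {
  "steps": [
    {"dx": 0, "dy": 0.1, "dz": 0.2, "wx": 0, "wy": 0, "wz": 0},
    {"dx": -0.05, "dy": 0.3, "dz": 0.4, "wx": 0, "wy": 0, "wz": 0},
    {"dx": -0.1, "dy": 0.5, "dz": 0.42, "wx": 0, "wy": 0, "wz": 0},
    {"dx": -0.1, "dy": 0.7, "dz": 0.42, "wx": 0, "wy": 0, "wz": 0},
    {"dx": -0.1, "dy": 0.95, "dz": 0.42, "wx": 0, "wy": 0, "wz": 0}
  ]
}}

```text
time_s: 12.22
eef_pos: [0.5136, 0.0492, 0.2404]
eef_rot: [0.0, 0.999, -0.046, -0.0]
wrist_force: [-0.3, 0.0, -3.1]
opening: 0.203
grasp_force: 59.1
```

>>> {"name": "servo_tool", "arguments": {
  "steps": [
    {"dx": -0.04, "dy": 0.2, "dz": 0, "wx": 0, "wy": 0, "wz": 0},
    {"dx": -0.08, "dy": 0.4, "dz": 0, "wx": 0, "wy": 0, "wz": 0},
    {"dx": -0.12, "dy": 0.6, "dz": 0, "wx": 0, "wy": 0, "wz": 0},
    {"dx": -0.16, "dy": 0.8, "dz": 0, "wx": 0, "wy": 0, "wz": 0},
    {"dx": -0.2, "dy": 1, "dz": 0, "wx": 0, "wy": 0, "wz": 0}
  ]
}}

```text
time_s: 12.63
eef_pos: [0.4931, 0.1499, 0.2395]
eef_rot: [0.0, 0.999, -0.046, -0.001]
wrist_force: [0.8, 0.1, -2.8]
opening: 0.199
grasp_force: 59.1
```

>>> {"name": "servo_tool", "arguments": {
  "steps": [
    {"dx": -0.04, "dy": 0.2, "dz": 0, "wx": 0, "wy": 0, "wz": 0},
    {"dx": -0.08, "dy": 0.4, "dz": 0, "wx": 0, "wy": 0, "wz": 0},
    {"dx": -0.12, "dy": 0.6, "dz": 0, "wx": 0, "wy": 0, "wz": 0},
    {"dx": -0.16, "dy": 0.8, "dz": 0, "wx": 0, "wy": 0, "wz": 0},
    {"dx": -0.2, "dy": 1, "dz": 0, "wx": 0, "wy": 0, "wz": 0}
  ]
}}

```text
time_s: 13.05
eef_pos: [0.4732, 0.2498, 0.2395]
eef_rot: [0.0, 0.999, -0.046, -0.001]
wrist_force: [0.3, 0.9, -2.9]
opening: 0.2
grasp_force: 59.1
```

>>> {"name": "servo_tool", "arguments": {
  "steps": [
    {"dx": -0.04, "dy": 0.15, "dz": -0.1, "wx": 0, "wy": 0, "wz": 0},
    {"dx": -0.08, "dy": 0.3, "dz": -0.3, "wx": 0, "wy": 0, "wz": 0},
    {"dx": -0.12, "dy": 0.45, "dz": -0.5, "wx": 0, "wy": 0, "wz": 0},
    {"dx": -0.16, "dy": 0.55, "dz": -0.7, "wx": 0, "wy": 0, "wz": 0},
    {"dx": -0.18, "dy": 0.6, "dz": -0.9, "wx": 0, "wy": 0, "wz": 0}
  ]
}}

```text
time_s: 13.47
eef_pos: [0.4549, 0.3101, 0.1487]
eef_rot: [0.0, 0.999, -0.045, -0.001]
wrist_force: [0.3, -0.7, -4.4]
opening: 0.202
grasp_force: 59.1
```

>>> {"name": "servo_tool", "arguments": {
  "steps": [
    {"dx": 0, "dy": 0, "dz": -0.25, "wx": 0, "wy": 0, "wz": 0},
    {"dx": 0, "dy": 0, "dz": -0.5, "wx": 0, "wy": 0, "wz": 0},
    {"dx": 0, "dy": 0, "dz": -0.75, "wx": 0, "wy": 0, "wz": 0},
    {"dx": 0, "dy": 0, "dz": -0.95, "wx": 0, "wy": 0, "wz": 0},
    {"dx": 0, "dy": 0, "dz": -1, "wx": 0, "wy": 0, "wz": 0}
  ]
}}

```text
time_s: 13.88
eef_pos: [0.4528, 0.3077, 0.046]
eef_rot: [0.002, 0.999, -0.046, -0.004]
wrist_force: [-2.5, 0.7, -3.0]
opening: 0.2
grasp_force: 59.0
```

>>> {"name": "servo_tool", "arguments": {
  "steps": [
    {"dx": 0, "dy": 0, "dz": -0.1, "wx": 0, "wy": 0, "wz": 0},
    {"dx": 0, "dy": 0, "dz": -0.2, "wx": 0, "wy": 0, "wz": 0},
    {"dx": 0, "dy": 0, "dz": -0.3, "wx": 0, "wy": 0, "wz": 0},
    {"dx": 0, "dy": 0, "dz": -0.36, "wx": 0, "wy": 0, "wz": 0},
    {"dx": 0, "dy": 0, "dz": -0.38, "wx": 0, "wy": 0, "wz": 0}
  ]
}}

```text
time_s: 14.3
eef_pos: [0.4556, 0.3091, 0.0115]
eef_rot: [0.0, 0.999, -0.046, -0.001]
wrist_force: [-4.3, -1.2, 3.1]
opening: 0.201
grasp_force: 60.3
```

>>> {"name": "servo_tool", "arguments": {
  "steps": [
    {"dx": 0, "dy": 0, "dz": -0.01, "wx": 0, "wy": 0, "wz": 0},
    {"dx": 0, "dy": 0, "dz": -0.02, "wx": 0, "wy": 0, "wz": 0},
    {"dx": 0, "dy": 0, "dz": -0.02, "wx": 0, "wy": 0, "wz": 0},
    {"dx": 0, "dy": 0, "dz": -0.02, "wx": 0, "wy": 0, "wz": 0},
    {"dx": 0, "dy": 0, "dz": -0.02, "wx": 0, "wy": 0, "wz": 0}
  ]
}}

```text
time_s: 14.72
eef_pos: [0.4564, 0.3096, 0.0114]
eef_rot: [-0.0, 0.999, -0.045, 0.0]
wrist_force: [-5.1, -1.1, 6.8]
opening: 0.202
grasp_force: 60.4
```

>>> {"name": "servo_tool", "arguments": {
  "steps": [
    {"dx": 0, "dy": 0, "dz": 0, "wx": 0, "wy": 0, "wz": 0},
    {"dx": 0, "dy": 0, "dz": 0, "wx": 0, "wy": 0, "wz": 0},
    {"dx": 0, "dy": 0, "dz": 0, "wx": 0, "wy": 0, "wz": 0},
    {"dx": 0, "dy": 0, "dz": 0, "wx": 0, "wy": 0, "wz": 0},
    {"dx": 0, "dy": 0, "dz": 0, "wx": 0, "wy": 0, "wz": 0}
  ],
  "jaw": 0.7
}}

```text
time_s: 15.13
eef_pos: [0.4563, 0.3094, 0.0103]
eef_rot: [-0.0, 0.999, -0.046, 0.0]
wrist_force: [0.3, -0.2, 0.1]
opening: 0.703
grasp_force: 0.0
```

>>> {"name": "servo_tool", "arguments": {
  "steps": [
    {"dx": 0, "dy": 0, "dz": 0.1, "wx": 0, "wy": 0, "wz": 0},
    {"dx": 0, "dy": 0, "dz": 0.25, "wx": 0, "wy": 0, "wz": 0},
    {"dx": 0, "dy": 0, "dz": 0.5, "wx": 0, "wy": 0, "wz": 0},
    {"dx": 0, "dy": 0, "dz": 0.75, "wx": 0, "wy": 0, "wz": 0},
    {"dx": 0, "dy": 0, "dz": 1, "wx": 0, "wy": 0, "wz": 0}
  ]
}}

```text
time_s: 15.55
eef_pos: [0.4559, 0.3093, 0.1119]
eef_rot: [0.0, 0.999, -0.046, -0.0]
wrist_force: [0.6, 0.0, -0.8]
opening: 0.695
grasp_force: 0.0
```

>>> {"name": "servo_tool", "arguments": {
  "steps": [
    {"dx": -0.1, "dy": 0, "dz": 0.2, "wx": 0, "wy": 0, "wz": 0},
    {"dx": -0.2, "dy": 0, "dz": 0.4, "wx": 0, "wy": 0, "wz": 0},
    {"dx": -0.3, "dy": 0, "dz": 0.5, "wx": 0, "wy": 0, "wz": 0},
    {"dx": -0.4, "dy": 0, "dz": 0.6, "wx": 0, "wy": 0, "wz": 0},
    {"dx": -0.4, "dy": 0, "dz": 0.6, "wx": 0, "wy": 0, "wz": 0}
  ]
}}

```text
time_s: 15.97
eef_pos: [0.4159, 0.31, 0.1731]
eef_rot: [-0.001, 0.999, -0.045, 0.002]
wrist_force: [0.9, 0.3, 0.3]
opening: 0.702
grasp_force: 0.0
```

```bash
python3 - <<'E'
from h import *
b=cam('scene','sc5')
cv2.imwrite('pics/z5.png',cv2.resize(b['frame'][100:310,150:430],None,fx=2.8,fy=2.8,interpolation=cv2.INTER_CUBIC)[:,:,::-1])
d=np.abs(b['frame'].astype(int)-load('sc2')['frame']).sum(2)>60
print([ (n,d[y:y+h,x:x+w].sum()) for n,x,y,w,h in [('jig',240,185,60,65),('adapter',178,178,30,24),('pack',210,255,38,50),('scr',250,285,85,20),('brk',183,225,35,25),('jar',380,252,32,32)]])
E
```

```text
[('jig', np.int64(0)), ('adapter', np.int64(0)), ('pack', np.int64(0)), ('scr', np.int64(0)), ('brk', np.int64(0)), ('jar', np.int64(0))]
```

View pics/z5.png

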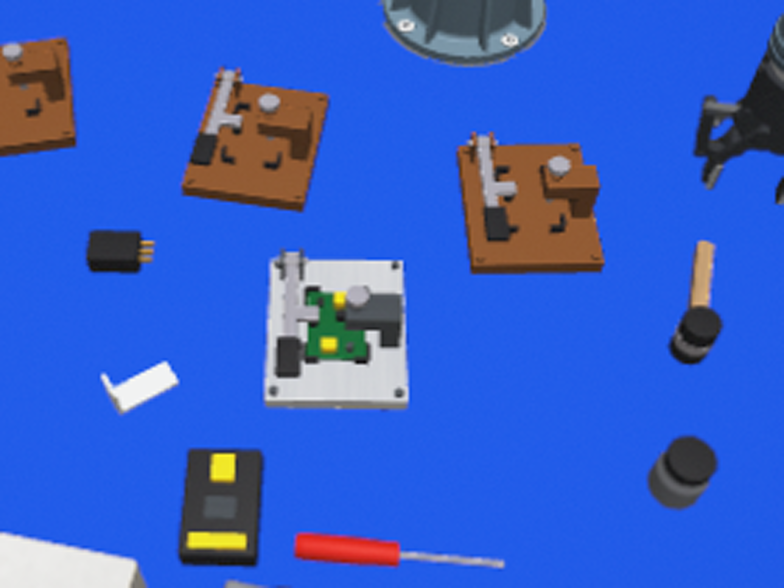

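The lever is shut, the punch is back up, the mallet stands free at about (697,335), and nothing else has moved. Handing in.

```bash
python3 -c "
from bench import workorder
print(workorder.hand_in())"
```

```text
the job is handed in; nothing more can be done
None
```

I shut the lever, knocked the punch to its stop with the mallet and let it spring back, stood the mallet back on the bench clear of the jig, and handed the job in at about 16 s; the hand-in gave no verdict.

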